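Snap the knitting accessory case shut

TASK

Close the accessory case on the knitting table: press down the raised flap on each of the lid's four sides with the fingertips until every one has clicked shut, flush with the lid. Only press: leave the case standing where it is without lifting or shoving it, and do not disturb the other things on the table.

Things in the scene. Friction and masses are not known exactly. Their poses are not given: they have to be found in the camera images.
- case: grey plastic accessory case with a cream lid, loose on the table, about 0.9 kg. Sizes in mm: lid 158 (case x) by 208 (case y), its top face 70 above the table. Origin at the centre of the underside, z up. The middle of the lid and its four corners are fixed and level; on each of the four sides a rim flap, hinged along its inner edge, stands up at its outer edge at the start.
- flap_front (a joint): hinge angle of the flap on the case's -x side (long side, nearest the robot when the case's yaw is 0): 0 = standing open (as at the start), 0.29 rad = clicked shut and flush with the lid. It has a spring snap: pressed past about half way (0.145) it clicks shut by itself and stays; let go before that it springs back open. About 8 N at the pad is needed; it stops rigidly at 0.29
- flap_front_pad (a point): press point on the top face of that flap (sizes in mm: 34 deep from hinge to outer edge, 120 long, 6 thick, a 14 mm skirt hanging at its outer edge), mid-length, 24 from the hinge and 12 from the outer edge, marked by three low ribs; height 70 above the table when shut, about 77 when open. z is the flap's normal, x points inward to the hinge, y along the flap
- flap_back (a joint): hinge angle of the flap on the case's +x side (long side, away from the robot): 0 = standing open (as at the start), 0.29 rad = clicked shut and flush with the lid. It has a spring snap: pressed past about half way (0.145) it clicks shut by itself and stays; let go before that it springs back open. About 8 N at the pad is needed; it stops rigidly at 0.29
- flap_back_pad (a point): press point on the top face of that flap (sizes in mm: 34 deep from hinge to outer edge, 120 long, 6 thick, a 14 mm skirt hanging at its outer edge), mid-length, 24 from the hinge and 12 from the outer edge, marked by three low ribs; height 70 above the table when shut, about 77 when open. z is the flap's normal, x points inward to the hinge, y along the flap
- flap_left (a joint): hinge angle of the flap on the case's +y end (short side): 0 = standing open (as at the start), 0.29 rad = clicked shut and flush with the lid. It has a spring snap: pressed past about half way (0.145) it clicks shut by itself and stays; let go before that it springs back open. About 8 N at the pad is needed; it stops rigidly at 0.29
- flap_left_pad (a point): press point on the top face of that flap (sizes in mm: 34 deep from hinge to outer edge, 73 long, 6 thick, a 14 mm skirt hanging at its outer edge), mid-length, 24 from the hinge and 12 from the outer edge, marked by three low ribs; height 70 above the table when shut, about 77 when open. z is the flap's normal, x points inward to the hinge, y along the flap
- flap_right (a joint): hinge angle of the flap on the case's -y end (short side): 0 = standing open (as at the start), 0.29 rad = clicked shut and flush with the lid. It has a spring snap: pressed past about half way (0.145) it clicks shut by itself and stays; let go before that it springs back open. About 8 N at the pad is needed; it stops rigidly at 0.29
- flap_right_pad (a point): press point on the top face of that flap (sizes in mm: 34 deep from hinge to outer edge, 73 long, 6 thick, a 14 mm skirt hanging at its outer edge), mid-length, 24 from the hinge and 12 from the outer edge, marked by three low ribs; height 70 above the table when shut, about 77 when open. z is the flap's normal, x points inward to the hinge, y along the flap
- jar: small closed glass jar with a steel cap, diameter 48, 75 high; stands about 15 cm from the case's centre, off its +y end (sizes in mm). Bystander; origin at the centre of its underside
- cone: empty cardboard yarn cone, foot diameter 54, 105 high; stands about 16 cm from the case's centre, off its -y end (sizes in mm). Bystander; origin at the centre of its underside
- counter: cream row counter, 45 x 75 x 40 high, about 15 cm from the case's centre, off its +x side (sizes in mm). Bystander; origin at the centre of its underside
- latch_tool: hand tool with a grey handle and thin steel shank, 170 long, lying on the table to the robot's right (sizes in mm). Bystander; origin at the centre of its underside as it lies
- mug: white mug, diameter 80, 90 high, on the robot's left (sizes in mm). Bystander; origin at the centre of its underside
- weight: dark steel comb-shaped claw weight, 45 x 90 x 22 high, on the robot's right (sizes in mm). Bystander; origin at the centre of its underside
- tray: low white divided tray, 100 x 160 x 35 high, on the robot's left (sizes in mm). Bystander; origin at the centre of its underside

How it is judged:
At the end, for the whole second after the job is handed in: all four flaps are clicked shut (hinge angle over 0.25 rad of 0.29), and the case stands flat and still on the table within 30 mm of where it began (value of joint each of flap_front, flap_back, flap_left, flap_right above 0.25 rad and distance of case from where it was at the start of the episode below 0.03 m and height (world z) of case below 0.01 m and angle between case's own z axis and vertical below 0.05 rad and linear speed of case below 0.02 m/s); the robot touches nothing.
It fails at once if the case is lifted (over 12 mm) or tipped (over 0.15 rad) (height (world z) of case above 0.012 m or angle between case's own z axis and vertical above 0.15 rad).
It fails at once if the case is shoved more than 40 mm (distance of case from where it was at the start of the episode above 0.04 m).
It fails at once if a bystander is moved by more than 30 mm (distance of any of jar, cone, counter, latch_tool, mug, weight, tray from where it was at the start of the episode above 0.03 m).
It also fails if it takes over 42 s, if anything falls off the work surface, if the arm or the gripper's body presses on something with over 40 N, if the wrist force passes 120 N, or if a joint passes its speed limit or range.

ROBOT

A 6-joint arm with a two-finger parallel gripper is mounted at the origin on the work surface. World frame = base frame: x ahead of the robot, y to its left, z up, the work surface at z = 0. Lengths are in m, angles in rad, forces in N, time in s.
With the tool pointing down it reaches from about 0.375 to 0.975 m from the base axis. Payload 3.8 kg.
Tool frame: the origin (TCP) lies on the centre line of the jaws, within the pads' length; the fingertips stand 14 mm ahead of it and the grasp point (between the pads) lies 5 mm behind it; z points along the fingers, y is the line along which they close (so a half turn about z gives the same grasp; the last joint's range is limited). The gripper opens to 85 mm and grips with 20 to 120 N. Pads are 22 mm wide; open, the fingers measure 114 mm over their backs; the gripper's body (76 mm by 85 mm) begins 54 mm behind the grasp point. The pads swing forward as they close: fully open they stand 13 mm farther back than shut.
Start: joints at [1.154, 0.264, 1.604, -0, 1.274, -0.037], TCP at [0.25, 0.627, 0.245] pointing down, gripper open.
Joint ranges: [-2.63, 2.63], [-0.94, 2.18], [0.31, 2.57], [-1.31, 4.45], [0, 2.66], [-2.55, 2.55]. Speed limits (rad/s): [2.57, 2.57, 3.14, 3.14, 3.14, 3.14].

INTERFACE

Orientations are given as a rotation vector (axis times angle).
In Python, from workcell import bot, eyes, spot_in gives the robot as it stands.
- The arm moves only by the tool carry_out, never from a script. Its argument "series" is text: rows parted by semicolons, each of 4 numbers parted by spaces: the shift along the world's x, y, z in m, then the turn about the world's z in degrees. In form: tx ty tz roll; .... A call has 1 to 20 rows; each row shifts and turns the commanded pose from where the row before left it; what a row does not reach is not made up. A row lasts 1/8 s, in which the tool goes at most 62.5 mm and 10.7 degrees, less where a joint would pass 70% of its speed; a pose out of reach is approached as far as the arm can. A call is refused whole if a number of a shift passes 0.0625 or a number of a turn 10.7, either way. A call with a gripper value outside its range is refused whole. "jaw" is the gripper command: -1 is shut, 1 is fully open, values between are in proportion, set as the call begins (left out, the last holds). The fingers move at their own pace and stop on an object; "grip_force" is the grip in N (left out, the last holds). Time passes only in rows, so rows that do not move let the fingers close. It gives the time, the measured TCP pose, the force, the opening and the grip force at its end, in the units of the state.
- bot.read_state(): the state, without advancing time (a new reading comes with each control period).
- eyes.read_camera(name): name is "scene" or "top"; returns (picture, depth): 420x560x3 uint8, blue, green, red; 420x560 float32, m along the optical axis (not along the pixel's ray), 0 where there is no reading.
- eyes.get_calibration(name): a dict with "K" (3x3 intrinsics, pixels), "position" and "rotation" of the camera in the world. Camera axes: x right, y down, z forward; pixel columns grow to the right and rows downward; lengths in m; the calibration is good to about 2 mm. A picture is of the moment at which its call begins. get_calibration takes no time and is no camera call.
- bot.finish_job(): hands the job in; it is judged then, once.
Trained networks look in the newest picture that a camera, given by its name, has taken for a name from the list of things; names that differ only in an ending like _2 or _b are one class to them, and where a whole thing is asked for, a point or a joint stands for the part that bears it (a point fixed in the world has none). Each returns a list of dicts, best first, with "score" (0 to 1); they miss things now and then, are a little off and sometimes report something else, mostly with a low value. They report only what shows in the picture. A call takes as long as a camera call.
- spot_in(camera, target): "rect" ([centre column, centre row, width, height] in pixels, round what is visible of it).
The state is a dict: "time": time; "q": joint angles; "joint_vel": joint speeds; "joint_torque": joint torques, N m; "tool_pos": TCP position; "tcp_rot": TCP orientation; "wrist_force": force on the tool from outside, world axes, zero at the start; "torque": the same for the moment, N m; "width": opening from 0.0 (shut) to 1.0 (fully open); "grip_force": force on a finger pad.
Only numpy, scipy, OpenCV 4.12 (cv2) and the standard library are available. Lean on these libraries where they do the work, as an engineer would, in place of code of your own. Each camera call takes 0.05 s, during which the arm holds its last target. There are 200 camera calls.

## Working session

There is one attempt and no reset: what is moved stays moved. The work goes in short steps, Python scripts to look and compute and a tool call to move; the robot and the scene stay as the last step left them, time stands still between calls to the robot, and variables do not carry over. Pictures are saved under pics/ and viewed, at most 10 in all, crops included, and the job is handed in when it is done.

Besides the shell and the picture viewer there is one more tool, called after "Request:" as name(argument=value, ...), one argument or row to a line, values as JSON. carry_out: Moves the arm, as the interface text tells. Its arguments: {"type":"object","properties":{"series":{"type":"string"},"jaw":{"type":"number"},"grip_force":{"type":"number"}},"required":["series"]}

```bash
mkdir -p pics; cat > h.py <<'E'
import numpy as np, cv2
from workcell import bot, eyes, spot_in
def cloud(n,d):
    c=eyes.get_calibration(n);K=np.array(c["K"]);v,u=np.indices(d.shape)
    p=np.stack([(u-K[0,2])/K[0,0]*d,(v-K[1,2])/K[1,1]*d,d],-1)
    return p@np.array(c["rotation"]).T+np.array(c["position"]) 
E
python3 - <<'E'
from h import *
for n in("top","scene"):
    im,d=eyes.read_camera(n);cv2.imwrite(f"pics/{n}0.png",im);np.save(n+"0.npy",d)
    c=eyes.get_calibration(n);print(n,c["position"],np.array(c["rotation"]).round(3).tolist() if np.array(c["rotation"]).ndim==2 else c["rotation"])
    for t in ("case","flap_front_pad","flap_back_pad","flap_left_pad","flap_right_pad","jar","cone","counter"):
        P=cloud(n,d)
        for r in spot_in(n,t)[:3]:
            u,v=int(r["rect"][0]),int(r["rect"][1]);print(t,round(r["score"],2),np.round(r["rect"]),P[v,u].round(3))
print(bot.read_state())
E
```

```text
top [ 0.43503718 -0.00655563  1.60926512] [-2.14865974  2.20691417 -0.08548835]Traceback (most recent call last):
  File "<stdin>", line 6, in <module>
  File "h.py", line 6, in cloud
    return p@np.array(c["rotation"]).T+np.array(c["position"])
           ~~~~~~~~~~~~~~~~~~~~~~~~~~~^~~~~~~~~~~~~~~~~~~~~~~~
ValueError: operands could not be broadcast together with shapes (420,560) (3,)
```

View pics/top0.png

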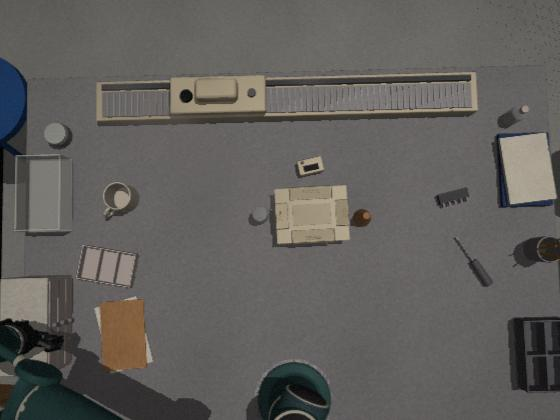

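The top view shows the case at about pixel (312,215), the jar at (260,215), the cone at (363,217) and the counter at (310,166). The arm is off at the left. The camera rotation is a rotation vector, so I'll fix that in the helper.

```bash
sed -i 's/np.array(c\["rotation"\]).T/cv2.Rodrigues(np.array(c["rotation"]))[0].T/' h.py
python3 - <<'E'
from h import *
for n in("top","scene"):
    im,d=eyes.read_camera(n);cv2.imwrite(f"pics/{n}0.png",im)
    P=cloud(n,d);np.save(n+"P.npy",P)
    for t in ("case","flap_front_pad","flap_back_pad","flap_left_pad","flap_right_pad","jar","cone","counter"):
        for r in spot_in(n,t)[:2]:
            u,v=int(r["rect"][0]),int(r["rect"][1]);print(n,t,round(r["score"],2),np.round(r["rect"]),P[v,u].round(3))
            if t=="case" and r["score"]>.4:
                x,y,w,h=r["rect"];Q=P[int(y-h/2-4):int(y+h/2+4),int(x-w/2-4):int(x+w/2+4)].reshape(-1,3)
                Q=Q[(Q[:,2]>.055)&(Q[:,2]<.1)];print("rect",cv2.minAreaRect((Q[:,:2]*1000).astype(np.float32)),np.percentile(Q[:,2],[5,50,95]))
print({k:np.round(v,3) for k,v in bot.read_state().items()})
for n in("top","scene"):
    im=cv2.imread(f"pics/{n}0.png");
    if n=="top": im=cv2.resize(im[140:270,220:400],None,fx=4,fy=4,interpolation=cv2.INTER_CUBIC)
    cv2.imwrite(f"pics/{n}1.png",im)
E
```

```text
top case 0.98 [309. 215.  76.  61.] [ 0.539 -0.058  0.064]
rect ((539.0592041015625, -64.2364501953125), (166.72914123535156, 216.84471130371094), 1.510468602180481) [0.06416969 0.07115744 0.07980154]
top flap_front_pad 0.83 [315. 238.  41.  14.] [ 0.469 -0.07   0.07 ]
top flap_back_pad 0.96 [309. 191.  41.  18.] [ 0.608 -0.06   0.075]
top flap_left_pad 0.64 [282. 216.  17.  28.] [0.538 0.023 0.073]
top flap_right_pad 0.55 [343. 211.  17.  24.] [ 0.544 -0.155  0.077]
top jar 0.46 [261. 214.  16.  21.] [0.542 0.083 0.075]
top jar 0.45 [122. 202.  34.  36.] [0.594 0.502 0.008]
top cone 0.69 [361. 216.  16.  15.] [ 0.527 -0.203  0.101]
top counter 0.8 [310. 166.  28.  20.] [ 0.685 -0.066  0.028]
top counter 0.35 [342. 213.  19.  30.] [ 0.542 -0.15   0.074]
scene case 0.97 [260. 210.  63.  44.] [ 0.59  -0.063  0.072]
rect ((540.8405151367188, -65.44670867919922), (169.79037475585938, 214.99745178222656), 2.406686305999756) [0.06471064 0.07023039 0.07771689]
scene case 0.53 [137. 224.  31.  16.] [ 0.601 -0.487  0.016]Traceback (most recent call last):
  File "<stdin>", line 10, in <module>
    return _quantile_unchecked(
        a, q, axis, out, overwrite_input, method, keepdims, weights)
    return _ureduce(a,
                    func=_quantile_ureduce_func,
    ...<5 lines>...
                    overwrite_input=overwrite_input,
                    method=method)
    r = func(a, **kwargs)
    result = _quantile(arr,
                       quantiles=q,
    ...<2 lines>...
                       out=out,
                       weights=wgt)
    slices_having_nans = np.isnan(arr[-1, ...])
                                  ~~~^^^^^^^^^
IndexError: index -1 is out of bounds for axis 0 with size 0
```

Request:
carry_out(
  series="0.02 -0.043 0 0; 0.02 -0.043 0 0; 0.02 -0.043 0 0; 0.02 -0.043 0 0; 0.02 -0.043 0 0; 0.02 -0.043 0 0; 0.02 -0.043 0 0; 0.02 -0.043 0 0; 0.02 -0.043 0 0; 0.02 -0.043 0 0; 0.02 -0.043 0 0; 0.02 -0.043 0 0; 0.02 -0.043 0 0; 0.026 -0.041 -0.04 0; 0 0 -0.04 0; 0 0 0 0",
  jaw=-1,
  grip_force=20,
)

```text
time: 2.6
tool_pos: [0.5331, 0.0265, 0.162]
tcp_rot: [-0.594, -3.077, 0.002]
wrist_force: [-0.0, 0.6, 0.0]
width: 0.003
grip_force: 0.0
```

Request:
carry_out(
  series="0.001 0 -0.01 8; 0.001 0 -0.02 8; 0.001 -0.001 -0.02 8; 0 0 -0.01 0; 0 0 0 0",
)

```text
time: 3.22
tool_pos: [0.5391, 0.0266, 0.1061]
tcp_rot: [-0.059, 3.141, 0.0]
wrist_force: [0.4, -0.7, -0.0]
width: 0.004
grip_force: 0.0
```

```bash
python3 - <<'E'
from h import *
for n in("top","scene"):
    im,d=eyes.read_camera(n)
    x,y=(312,205) if n=="top" else (260,200)
    cv2.imwrite(f"pics/{n}2.png",cv2.resize(im[y-65:y+65,x-90:x+90],None,fx=4,fy=4,interpolation=cv2.INTER_CUBIC))
print({k:np.round(v,3) for k,v in bot.read_state().items()})
P=np.load("topP.npy");Q=P[(P[...,2]>.064)&(P[...,2]<.09)&(abs(P[...,0]-.54)<.095)&(abs(P[...,1]+.065)<.115)]
print(Q[:,:2].min(0),Q[:,:2].max(0),len(Q))
b=min((np.ptp(Q[:,:2]@np.array([[np.cos(a),-np.sin(a)],[np.sin(a),np.cos(a)]]),axis=0).sum(),a) for a in np.radians(np.arange(-6,8,.5)));print(b[0],np.degrees(b[1]),np.median(Q,0),Q.mean(0))
E
```

```text
{'time': np.float64(3.325), 'q': array([ 0.003,  0.139,  2.026,  0.   ,  0.974, -1.606]), 'joint_vel': array([-0.002, -0.003, -0.002, -0.001, -0.003, -0.008]), 'joint_torque': array([ 4.0000e-02, -3.9232e+01, -3.1392e+01,  2.0000e-03,  2.7000e-02,
        1.6000e-02]), 'tool_pos': array([0.54 , 0.026, 0.107]), 'tcp_rot': array([-0.06 ,  3.139,  0.   ]), 'wrist_force': array([-0.383,  0.424,  0.396]), 'torque': array([ 0.01 , -0.021, -0.052]), 'grip_force': np.float64(0.0), 'width': np.float64(-0.002)}
[ 0.45535444 -0.17239975] [0.62232419 0.04380026] 3900
0.38141524166133023 2.0 [ 0.53828768 -0.06407547  0.07144903] [ 0.53854074 -0.06388052  0.07201782]
```

View pics/scene2.png

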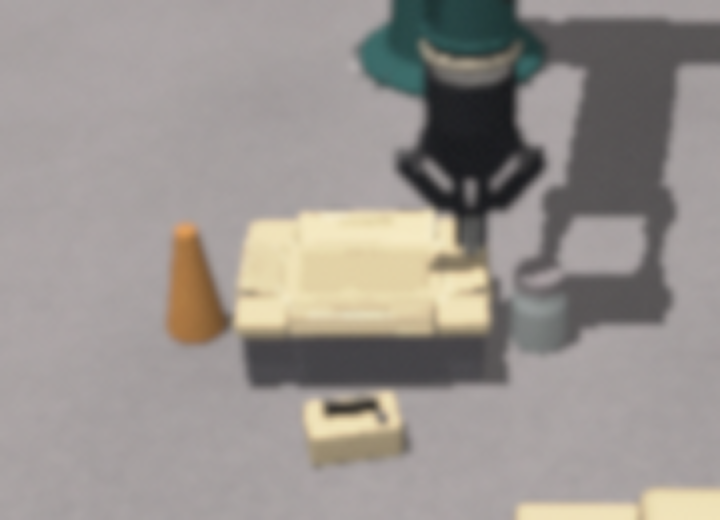

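View pics/top2.png

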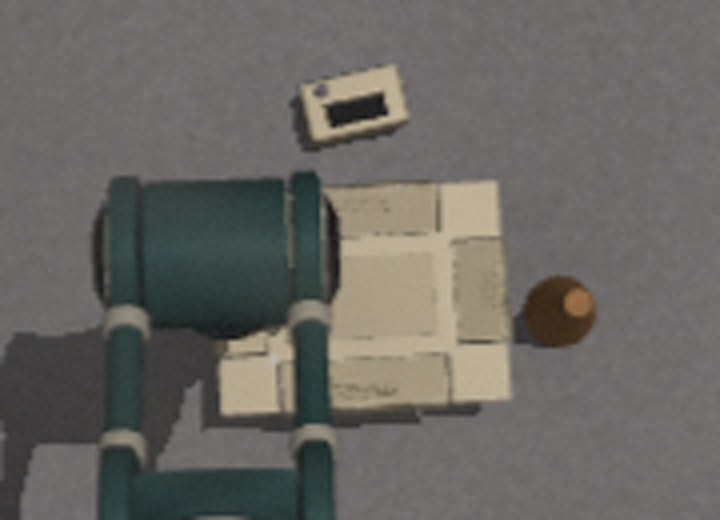

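The scene view shows the shut fingertip over the left flap at about (470,250), clear of the jar at (540,300). In the top view the other flaps and the cone at (560,310) are undisturbed. Next I press the left flap.

Request:
carry_out(
  series="-0.002 0 -0.008 0; 0 0 -0.004 0; 0 0 -0.003 0; 0 0 -0.002 0; 0 0 0 0",
)

```text
time: 3.95
tool_pos: [0.5371, 0.0268, 0.0893]
tcp_rot: [0.06, -3.141, -0.002]
wrist_force: [-3.1, 2.1, 7.3]
width: 0.002
grip_force: 3.3
```

Request:
carry_out(
  series="0 0 -0.002 0; 0 0 -0.002 0; 0 0 -0.001 0; 0 0 0 0",
)

```text
time: 4.45
tool_pos: [0.5371, 0.0261, 0.084]
tcp_rot: [0.061, -3.141, 0.0]
wrist_force: [-1.8, 0.8, 5.8]
width: -0.002
grip_force: 2.7
```

Request:
carry_out(
  series="0 0 -0.001 0; 0 0 -0.001 0; 0 0 0 0",
)

```text
time: 4.82
tool_pos: [0.5372, 0.0261, 0.0837]
tcp_rot: [0.061, -3.141, 0.0]
wrist_force: [-7.7, -0.9, 17.9]
width: -0.004
grip_force: 8.5
```

Request:
carry_out(
  series="0 0 0.02 0; 0 -0.01 0.017 0; 0.001 -0.036 0 0; 0.001 -0.036 0 0; 0.001 -0.036 0 0; 0.001 -0.036 0 0; 0.001 -0.028 0 0; 0 0 -0.01 0; 0 0 -0.012 0; 0 0 -0.004 0; 0 0 -0.003 0; 0 0 -0.002 0; 0 0 -0.002 0; 0 0 -0.002 0; 0 0 -0.001 0; 0 0 0 0",
)

```text
time: 6.82
tool_pos: [0.5422, -0.1552, 0.0839]
tcp_rot: [0.062, -3.141, -0.001]
wrist_force: [-4.0, 2.7, 10.8]
width: -0.0
grip_force: 5.4
```

Request:
carry_out(
  series="0 0 -0.001 0; 0 0 0 0",
)

```text
time: 7.08
tool_pos: [0.5422, -0.1552, 0.0838]
tcp_rot: [0.062, -3.141, -0.001]
wrist_force: [-7.3, 3.2, 15.9]
width: -0.001
grip_force: 8.0
```

Request:
carry_out(
  series="0 0 0.02 0; 0 0.01 0.018 0; -0.023 0.026 0 0; -0.023 0.026 0 0; -0.023 0.026 0 0; 0 0 -0.01 0; 0 0 -0.012 0; 0 0 -0.004 0; 0 0 -0.003 0; 0 0 -0.002 0; 0 0 -0.002 0; 0 0 -0.002 0; 0 0 -0.002 0; 0 0 -0.001 0; 0 0 0 0",
)

```text
time: 8.95
tool_pos: [0.4737, -0.0683, 0.0838]
tcp_rot: [0.061, -3.141, 0.001]
wrist_force: [-6.6, 0.5, 17.8]
width: 0.001
grip_force: 9.1
```

Both reached the rigid stop. Now the back flap at (0.605, -0.062).

Request:
carry_out(
  series="0 0 0.02 0; 0 0 0.018 0; 0.033 0.0015 0 0; 0.033 0.0015 0 0; 0.033 0.0015 0 0; 0.033 0.0015 0 0; 0 0 -0.01 0; 0 0 -0.012 0; 0 0 -0.004 0; 0 0 -0.003 0; 0 0 -0.002 0; 0 0 -0.002 0; 0 0 -0.002 0; 0 0 -0.002 0; 0 0 -0.001 0; 0 0 0 0",
)

```text
time: 10.95
tool_pos: [0.6051, -0.062, 0.0838]
tcp_rot: [0.061, -3.141, 0.0]
wrist_force: [-6.7, 0.2, 13.9]
width: -0.001
grip_force: 6.8
```

Request:
carry_out(
  series="0 0 0.02 0; 0 0 0.04 0; 0 0 0.06 0; -0.03 0.05 0.06 0; -0.03 0.06 0 0; -0.03 0.06 0 0; -0.03 0.06 0 0; 0 0.06 0 0; 0 0.06 0 0; 0 0.06 0 0; 0 0.06 0 0; 0 0 0 0",
)

```text
time: 12.45
tool_pos: [0.4983, 0.3873, 0.2466]
tcp_rot: [-0.069, 3.14, 0.002]
wrist_force: [-0.4, -0.8, -0.1]
width: 0.006
grip_force: 0.0
```

```bash
python3 - <<'E'
from h import *
Q0=None
for n in("top","scene"):
    im,d=eyes.read_camera(n);P=cloud(n,d)
    x,y=(312,205) if n=="top" else (260,210)
    cv2.imwrite(f"pics/{n}3.png",cv2.resize(im[y-65:y+65,x-90:x+90],None,fx=4,fy=4,interpolation=cv2.INTER_CUBIC))
    Q=P[(P[...,2]>.06)&(P[...,2]<.09)&(abs(P[...,0]-.54)<.095)&(abs(P[...,1]+.065)<.115)]
    print(n,Q.mean(0),cv2.minAreaRect((Q[:,:2]*1000).astype(np.float32)))
    for nm,p in dict(front=(.465,-.067),back=(.613,-.062),left=(.536,.034),right=(.542,-.163),mid=(.539,-.0645)).items():
        k=np.linalg.norm(Q[:,:2]-p,axis=1)<.007;print(nm,k.sum(),np.median(Q[k,2]).round(4))
print(bot.read_state()["time"],bot.read_state()["tool_pos"])
E
```

```text
top [ 0.53848122 -0.06388597  0.06947565] ((538.972900390625, -63.956443786621094), (162.0967559814453, 211.9087371826172), 1.770132303237915)
front 15 0.0715
back 17 0.0693
left 20 0.0717
right 19 0.0699
mid 19 0.069
scene [ 0.54904757 -0.06518241  0.06867101] ((540.9723510742188, -65.64825439453125), (165.93353271484375, 211.8675994873047), 2.0161471366882324)
front 6 0.0691
back 12 0.0677
left 7 0.0676
right 9 0.0677
mid 7 0.0703
12.55 [0.49858929 0.38353492 0.24638881]
```

View pics/scene3.png

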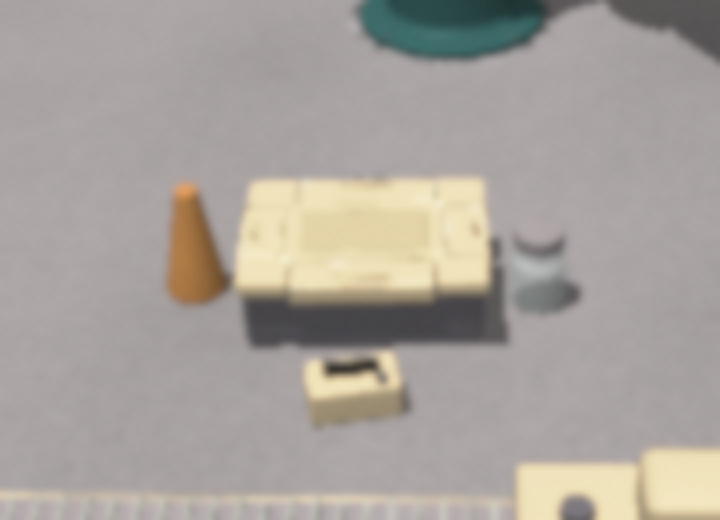

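View pics/top3.png

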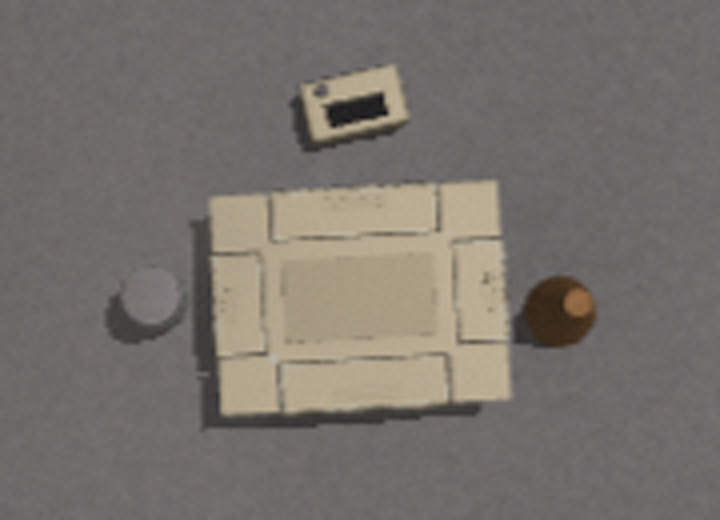

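All four flaps are now flush: they are evenly lit, and the flap edges read about 68–72 mm high. The case (centred near (360,298) in the top crop), jar, cone and counter haven't moved, so I'm handing the job in.

```bash
python3 -c "
from h import *
print(bot.finish_job())"
```

```text
the job is handed in; nothing more can be done
None
```

I pressed all four flaps down to their rigid stops, and the cameras then showed them flush with the lid, with the case, jar, cone and counter where they began; I handed the job in at about 12.6 s, and no verdict was returned.

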